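# Sort out the mixed-up casserole lids

### The job

The lids of the three little casseroles have been put back mixed up: give each pot the lid of its own colour, fully seated and level. Put the first lid down on the cork trivet to make room, set every lid down rather than dropping it, and leave the pots, the two mills and the salt pig standing where they are.

Things in the scene. Friction and masses are not known exactly. Their poses are not given: they have to be found in the camera images.
- lid_orange: bright orange lid, loose, 0.18 kg, 103 mm across, same shape as the others. Origin: centre of its underside, z up. Plug below the flange 7 mm deep, tapering 86 to 74 mm across; flange and low dome 7 to 18 mm above origin; round black knob to grip, 28 mm across, 25 to 45 mm above origin. Starts on a pot of another colour. On a flat surface it stands on its plug
- lid_blue: blue lid, loose, 0.18 kg, 103 mm across, same shape as the others. Origin: centre of its underside, z up. Plug below the flange 7 mm deep, tapering 86 to 74 mm across; flange and low dome 7 to 18 mm above origin; round black knob to grip, 28 mm across, 25 to 45 mm above origin. Starts on a pot of another colour. On a flat surface it stands on its plug
- lid_cream: cream (off-white) lid, loose, 0.18 kg, 103 mm across, same shape as the others. Origin: centre of its underside, z up. Plug below the flange 7 mm deep, tapering 86 to 74 mm across; flange and low dome 7 to 18 mm above origin; round black knob to grip, 28 mm across, 25 to 45 mm above origin. Starts on a pot of another colour. On a flat surface it stands on its plug
- pot_orange: bright orange pot, a loose round stoneware casserole, 0.55 kg. Origin at the centre of its underside, z up. 110 mm across, 62 mm high to the flat rim, mouth 96 mm (a lid's plug has 5 mm play), two flat ears on its y axis (140 mm over them). Rim and ears show round a lid from above. A seated lid has its origin 55 mm above the pot's
- pot_blue: blue pot, a loose round stoneware casserole, 0.55 kg. Origin at the centre of its underside, z up. 110 mm across, 62 mm high to the flat rim, mouth 96 mm (a lid's plug has 5 mm play), two flat ears on its y axis (140 mm over them). Rim and ears show round a lid from above. A seated lid has its origin 55 mm above the pot's
- pot_cream: cream (off-white) pot, a loose round stoneware casserole, 0.55 kg. Origin at the centre of its underside, z up. 110 mm across, 62 mm high to the flat rim, mouth 96 mm (a lid's plug has 5 mm play), two flat ears on its y axis (140 mm over them). Rim and ears show round a lid from above. A seated lid has its origin 55 mm above the pot's
- trivet: the round brown cork trivet, free at the start, 140 mm across and 10 mm thick, flat on top with a thin dark ring line, fixed to the worktop. Origin at the centre of its underside, so its top is 10 mm above the origin
- pepper_mill: the pepper mill, red with a black head: loose, 55 mm across, 170 mm tall, easily knocked over. Origin at the centre of its underside. Not part of the job: leave it standing where it is
- salt_mill: the salt mill, red with a white head: loose, 55 mm across, 170 mm tall, easily knocked over. Origin at the centre of its underside. Not part of the job: leave it standing where it is
- salt_pig: the red stoneware salt pig: a loose round pot with a dark slanting mouth in its side (towards its own -x), 78 mm across (mouth collar to 60 mm from the axis), 102 mm tall. Origin at the centre of its underside. Not part of the job: leave it standing where it is
There are look-alikes about, which are no part of the job. What is shaped like the lid_blue but pink or yellow is not meant.

How it is judged:
By the outcome, as a careful person would: the job done as asked, in the order asked, and still so for the second after the job is handed in, with the robot touching nothing.
It also fails if it takes over 118 s, if anything falls off the work surface, if the arm or the gripper's body presses on something with over 40 N, if the wrist force passes 120 N, or if a joint passes its speed limit or range.

### The arm

A 7-joint arm with a two-finger parallel gripper is mounted at the origin on the work surface. World frame = base frame: x ahead of the robot, y to its left, z up, the work surface at z = 0. Lengths are in mm, angles in rad, forces in N, time in s.
With the tool pointing down it reaches from about 425 to 1025 mm from the base axis. Payload 9.4 kg.
Tool frame: the origin (TCP) lies at the very end of the fingers, on their centre line; the grasp point (between the pads) lies 19 mm behind it; z points along the fingers, y is the line along which they close (so a half turn about z gives the same grasp; the last joint's range is limited). The gripper opens to 93 mm and grips with 3 to 60 N. Pads are 15 mm wide; open, the fingers measure 128 mm over their backs; the gripper's body (75 mm by 188 mm) begins 65 mm behind the grasp point.
Start: joints at [1.156, 0.599, -0.003, 1.599, 0.002, 0.943, -0.08], TCP at [240.264, -684.03, 218.618] pointing down, gripper open.
Joint ranges: [-2.57, 2.57], [-0.35, 1.97], [-1.29, 1.29], [0.11, 2.56], [-1.05, 4.19], [0.11, 1.86], [-2.63, 2.63]. Speed limits (rad/s): [2.22, 2.22, 3.01, 3.01, 3.14, 3.14, 3.14].

### API

Orientations are given as a rotation vector (axis times angle).
In Python, from cell import r gives the robot as it stands.
- The arm moves only by the tool play_rows, never from a script. Its argument "steps" is a list of rows, each a list of 5 numbers: the shift along the tool's x, y, z normalised to -1 to 1, where 1 is 0.02 m, then the turn about the tool's z normalised to -1 to 1, where 1 is 0.08 rad, then the closure, from 0 (fully open) to 1 (shut). In form: [[dx, dy, dz, yaw, fingers], ...]. A call has exactly 8 rows; each row shifts and turns the commanded pose from where the row before left it, along the tool's axes as they then stand; what a row does not reach is not made up. A row lasts 1/12 s, in which the tool goes at most 41.7 mm and 7.16 degrees, less where a joint would pass 70% of its speed; a pose out of reach is approached as far as the arm can. A call with a number of a shift or a turn outside -1 to 1 is refused whole. A call with a gripper value outside its range is refused whole. The fingers move at their own pace and stop on an object; "newtons" is the grip in N (left out, the last holds). Time passes only in rows, so rows that do not move let the fingers close, or fill a call up. It gives the time, the measured TCP pose, the force, the opening and the grip force at its end, in the units of the state.
- r.get_state(): the state, without advancing time (a new reading comes with each control period).
- r.get_image(name): name is "scene" or "top" or "wrist"; returns the picture (384x512x3 uint8, blue, green, red); there is no depth.
- r.camera_model(name): a dict with "fx", "fy", "cx", "cy" (pixels), "world_to_cam" (4x4, takes a point from world to camera coordinates). Camera axes: x right, y up, looking along -z (the intrinsics and any distortion apply to the point x, -y, -z); pixel columns grow to the right and rows downward; lengths in mm; the calibration is good to about 2 mm. A picture is of the moment at which its call begins: read the wrist's pose just before it. camera_model takes no time and is no camera call; for the wrist camera it gives the pose at the moment of the call.
- r.sign_off(): hands the job in; it is judged then, once.
Trained networks look in the newest picture that a camera, given by its name, has taken for a name from the list of things; names that differ only in an ending like _2 or _b are one class to them, and where a whole thing is asked for, a point or a joint stands for the part that bears it (a point fixed in the world has none). Each returns a list of dicts, best first, with "p" (0 to 1); they miss things now and then, are a little off and sometimes report something else, mostly with a low value. They report only what shows in the picture. A call takes as long as a camera call. They do not tell look-alikes from the thing itself.
- r.boxes_of(label, camera): "bbox" ([left, top, right, bottom] in pixels, round what is visible of it).
- r.trace(label, camera): "region" (384x512 bool, what is visible of it) and "bbox" ([left, top, right, bottom] in pixels, round what is visible of it).
- r.place_of(label, camera): "position" ([column, row] in pixels: a listed point, or the origin of a listed thing).
The state is a dict: "clock": time; "joint_positions": joint angles; "qvel": joint speeds; "joint_efforts": joint torques, N m; "tool_pos": TCP position; "eef_rot": TCP orientation; "ft_force": force on the tool from outside, world axes, zero at the start; "torque": the same for the moment, N m; "opening": finger opening in mm; "grip_force": force on a finger pad.
Only numpy, scipy, OpenCV 4.12 (cv2) and the standard library are available. Lean on these libraries where they do the work, as an engineer would, in place of code of your own. Each camera call takes 0.05 s, during which the arm holds its last target. There are 200 camera calls.

## Working session

There is one attempt and no reset: what is moved stays moved. The work goes in short steps, Python scripts to look and compute and a tool call to move; the robot and the scene stay as the last step left them, time stands still between calls to the robot, and variables do not carry over. Pictures are saved under pics/ and viewed, at most 14 in all, crops included, and the job is handed in when it is done.

Besides the shell and the picture viewer there is one more tool, called after "Call:" as name([rows], argument=value, ...), one row to a line, values as JSON. play_rows: Moves the arm, as the interface text tells. Scaled input: -1 to 1 covers 0.02 m each way for a shift and 0.08 rad each way for a turn. Its arguments: {"type":"object","properties":{"steps":{"type":"array","items":{"type":"array","items":{"type":"number"}}},"newtons":{"type":"number"}},"required":["steps"]}

```bash
mkdir -p pics; python3 - <<'E'
from cell import r
import cv2,numpy as np
s=r.get_state();print({k:np.round(v,3).tolist() for k,v in s.items()})
for c in("scene","top"):
    im=r.get_image(c);cv2.imwrite(f"pics/{c}0.png",im)
    m=r.camera_model(c);print(c,{k:np.round(v,3).tolist() if not isinstance(v,str) else v for k,v in m.items()})
    for l in "lid_orange lid_blue lid_cream pot_orange pot_blue pot_cream trivet pepper_mill salt_mill salt_pig".split():
        print(l,[(np.round(d["position"]).tolist(),round(d["p"],2)) for d in r.place_of(l,c)][:4])
E
```

```text
{'clock': 0.0, 'joint_positions': [1.156, 0.6, -0.003, 1.6, 0.002, 0.943, -0.08], 'qvel': [-0.0, -0.0, 0.0, 0.0, -0.0, 0.001, 0.002], 'joint_efforts': [-0.0, -76.505, 1.497, -25.236, -0.052, 0.017, 0.0], 'tool_pos': [240.093, -683.578, 217.773], 'eef_rot': [-3.095, -0.528, 0.001], 'ft_force': [0.36, 0.39, 0.835], 'torque': [0.025, 0.004, 0.0], 'grip_force': 0.0, 'opening': 92.747}
scene {'fx': 473.965, 'fy': 473.965, 'cx': 254.16, 'cy': 191.325, 'world_to_cam': [[0.263, 0.965, -0.019, -223.833], [-0.616, 0.183, 0.766, 317.257], [0.742, -0.19, 0.643, -1503.697], [0.0, 0.0, 0.0, 1.0]]}
lid_orange [([194.0, 163.0], 0.93)]
lid_blue [([360.0, 254.0], 0.73), ([276.0, 196.0], 0.67), ([360.0, 202.0], 0.62)]
lid_cream [([117.0, 228.0], 0.74)]
pot_orange [([275.0, 215.0], 0.77), ([138.0, 183.0], 0.27)]
pot_blue [([124.0, 250.0], 0.73)]
pot_cream [([196.0, 180.0], 0.6)]
trivet [([327.0, 154.0], 0.79)]
pepper_mill [([216.0, 239.0], 0.61)]
salt_mill [([138.0, 186.0], 0.77)]
salt_pig [([269.0, 160.0], 0.92), ([195.0, 181.0], 0.61)]
top {'fx': 408.128, 'fy': 408.128, 'cx': 255.746, 'cy': 186.704, 'world_to_cam': [[-0.014, -1.0, 0.006, 62.419], [0.999, -0.013, 0.049, -605.432], [-0.049, 0.007, 0.999, -1058.999], [0.0, 0.0, 0.0, 1.0]]}
lid_orange [([300.0, 245.0], 0.81)]
lid_blue [([237.0, 181.0], 0.78), ([183.0, 118.0], 0.63), ([159.0, 172.0], 0.62), ([222.0, 256.0], 0.17)]
lid_cream [([365.0, 175.0], 0.94)]
pot_orange []
pot_blue [([363.0, 175.0], 0.91)]
pot_cream []
trivet [([165.0, 245.0], 0.81)]
pepper_mill [([291.0, 165.0], 0.64)]
salt_mill [([347.0, 248.0], 0.98)]
salt_pig [([219.0, 254.0], 0.67)]
```

View pics/top0.png

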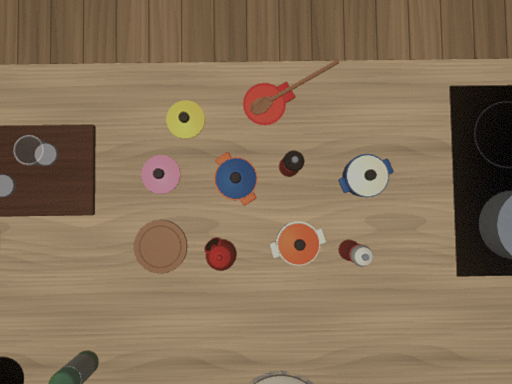

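View pics/scene0.png

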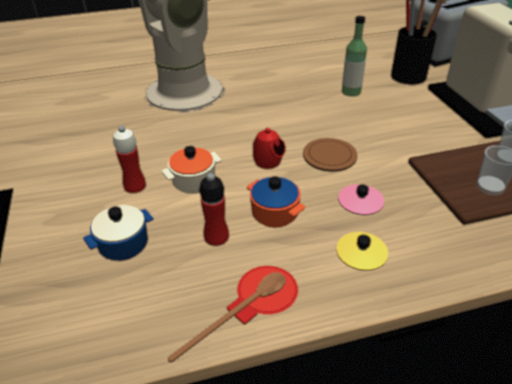

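The top view shows the blue lid on the orange pot (236,178), the orange lid on the cream pot (300,245) and the cream lid on the blue pot (370,175). The scene view agrees, with knobs at (275,183), (190,152) and (115,214).

Three things could be "lid_blue": (236,178), pink (159,173) and yellow (184,118). Only (236,178) is blue and sits on a pot, so that is the one meant. I'll confirm it in a crop while triangulating.

```bash
cat > h.py <<'E'
from cell import r
import cv2,numpy as np
def ray(m,p):
    T=np.array(m["world_to_cam"]);R,t=T[:3,:3],T[:3,3]
    d=R.T@np.array([(p[0]-m["cx"])/m["fx"],-(p[1]-m["cy"])/m["fy"],-1]);return -R.T@t,d/np.linalg.norm(d)
def tri(l):
    A=np.zeros((3,3));b=np.zeros(3)
    for m,p in l:
        o,d=ray(m,p);P=np.eye(3)-np.outer(d,d);A+=P;b+=P@o
    x=np.linalg.solve(A,b)
    return x,[np.linalg.norm((np.eye(3)-np.outer(d,d))@(x-o)) for o,d in (ray(m,p) for m,p in l)]
def onz(m,p,z):
    o,d=ray(m,p);return o+d*(z-o[2])/d[2]
def proj(m,X):
    T=np.array(m["world_to_cam"]);c=T[:3,:3]@np.array(X)+T[:3,3]
    return np.array([m["cx"]+m["fx"]*c[0]/-c[2],m["cy"]-m["fy"]*c[1]/-c[2]])
def dark(im,p,w=12,thr=60):
    "centroid of the dark blob nearest p"
    x,y=map(int,p);g=im[y-w:y+w+1,x-w:x+w+1].max(2)
    n,lab,st,c=cv2.connectedComponentsWithStats((g<thr).astype(np.uint8))
    k=max(range(1,n),key=lambda i:st[i,4]-5*np.hypot(*(c[i]-w)));return c[k]+[x-w,y-w],st[k]
E
python3 - <<'E'
from h import *
T,S=cv2.imread("pics/top0.png"),cv2.imread("pics/scene0.png")
mt,ms=r.camera_model("top"),r.camera_model("scene")
for n,a,b in[("blue",(236,178),(275,183)),("orange",(300,245),(190,152)),("cream",(371,175),(115,214))]:
    pa,sa=dark(T,a,10);pb,sb=dark(S,b,9)
    x,e=tri([(mt,pa),(ms,pb)]);print(n,pa.round(1),sa[2:],pb.round(1),sb[2:],x.round(1),np.round(e,1))
print("pepper head",tri([(mt,(294,160)),(ms,(211,182))])[0].round(),"salt head",tri([(mt,(363,257)),(ms,(123,131))])[0].round())
print("pepper base",onz(ms,(217,240),0).round(),"salt base",onz(ms,(135,187),0).round(),"pig",tri([(mt,(220,256)),(ms,(268,132))])[0].round())
for l in["trivet"]:
    L=[]
    for c,m in(("top",mt),("scene",ms)):
        r.get_image(c);d=r.trace(l,c)[0];k,_=cv2.findContours(d["region"].astype(np.uint8),0,1);e=cv2.fitEllipse(max(k,key=len));print(l,e)
        L.append((m,e[0]))
    print(tri(L))
s=r.get_state();import scipy.spatial.transform as t
print(t.Rotation.from_rotvec(s["eef_rot"]).as_matrix().round(3))
cv2.imwrite("pics/crop.png",cv2.resize(T[100:280,130:400],None,fx=2.9,fy=2.9,interpolation=cv2.INTER_CUBIC))
cv2.imwrite("pics/w0.png",r.get_image("wrist"))
E
```

```text
blue [235.1 177.3] [11 11 81] [274.5 183. ] [ 12  13 129] [626.8 106.1  87.6] [1.2 1.2]
orange [299.5 244.4] [10 10 63] [189.4 151.7] [10 11 88] [460.6 -48.7  87.6] [1.4 1.4]
cream [370.  174.6] [11 10 83] [114.8 213.6] [ 12  14 128] [ 628.7 -225.2   88.1] [1.5 1.5]
pepper head [661. -33. 148.] salt head [ 436. -185.  155.]
pepper base [672. -32.   0.] salt base [ 443. -186.    0.] pig [436. 147.  89.]
trivet ((159.9055633544922, 245.77951049804688), (52.052371978759766, 53.7067985534668), 33.28512954711914)
trivet ((330.58935546875, 154.7725067138672), (33.05403518676758, 55.51800537109375), 95.46531677246094)
(array([4.54495588e+02, 3.11183698e+02, 2.22765268e-01]), [np.float64(1.677390819417457), np.float64(1.6773908194174947)])
[[ 0.943  0.331 -0.   ]
 [ 0.331 -0.943  0.   ]
 [-0.    -0.    -1.   ]]
```

View pics/crop.png

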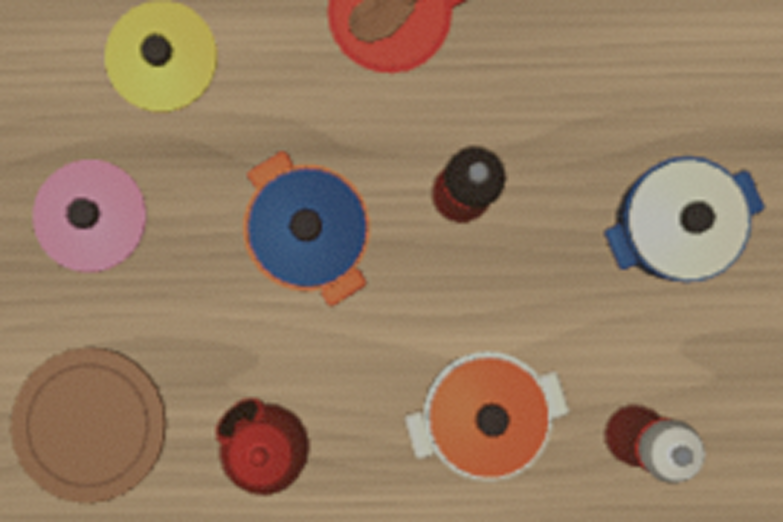

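The crop shows the blue lid on the orange pot, with orange ears at about crop (270,170) and (343,287). Pink and yellow lie on the table as look-alikes. The measured knob height of about 88 mm agrees with a seated lid. I'll turn the tool first so its y axis lies along world x, which keeps the body clear of the mills.

Call:
play_rows([
  [0,0,0,-0.964,0],
  [0,0,0,-0.964,0],
  [0,0,0,-0.964,0],
  [0,0,0,-0.964,0],
  [0,0,0,-0.964,0],
  [0,0,0,-0.964,0],
  [0,0,0,-0.964,0],
  [0,0,0,-0.964,0],
], newtons=25)

```text
clock: 2.02
tool_pos: [240.2, -684.1, 218.6]
eef_rot: [2.788, 1.449, -0.0]
ft_force: [-0.4, 0.5, -0.0]
opening: 93.0
grip_force: 0.0
```

Call:
play_rows([
  [0,0,0,-0.964,0],
  [0,0,0,-0.964,0],
  [0,0,0,-0.964,0],
  [0,0,0,-0.964,0],
  [0,0,0,-0.964,0],
  [0,0,0,-0.964,0],
  [0,0,0,-0.964,0],
  [0,0,0,-0.964,0],
])

```text
clock: 2.68
tool_pos: [240.2, -684.1, 218.6]
eef_rot: [-2.216, -2.227, 0.0]
ft_force: [0.2, -0.1, -0.3]
opening: 92.9
grip_force: 0.0
```

Call:
play_rows([
  [0.988,0.484,0,0,0],
  [0.988,0.484,0,0,0],
  [0.988,0.484,0,0,0],
  [0.988,0.484,0,0,0],
  [0.988,0.484,0,0,0],
  [0.988,0.484,0,0,0],
  [0.988,0.484,0,0,0],
  [0.988,0.484,0,0,0],
])

```text
clock: 3.35
tool_pos: [317.9, -525.0, 218.8]
eef_rot: [2.22, 2.222, -0.0]
ft_force: [-0.8, 0.3, -0.1]
opening: 92.9
grip_force: 0.0
```

Call:
play_rows([
  [0.988,0.484,0,0,0],
  [0.988,0.484,0,0,0],
  [0.988,0.484,0,0,0],
  [0.988,0.484,0,0,0],
  [0.988,0.484,0,0,0],
  [0.988,0.484,0,0,0],
  [0.988,0.484,0,0,0],
  [0.988,0.484,0,0,0],
])

```text
clock: 4.02
tool_pos: [395.2, -366.9, 218.8]
eef_rot: [2.22, 2.222, -0.0]
ft_force: [0.1, -0.4, 0.3]
opening: 93.2
grip_force: 0.0
```

Call:
play_rows([
  [0.988,0.484,0,0,0],
  [0.988,0.484,0,0,0],
  [0.988,0.484,0,0,0],
  [0.988,0.484,0,0,0],
  [0.988,0.484,0,0,0],
  [0.988,0.484,0,0,0],
  [0.988,0.484,0,0,0],
  [0.988,0.484,0,0,0],
])

```text
clock: 4.68
tool_pos: [472.6, -208.7, 218.8]
eef_rot: [2.22, 2.222, 0.0]
ft_force: [0.1, -0.1, -0.1]
opening: 92.4
grip_force: 0.0
```

Call:
play_rows([
  [0.988,0.484,0,0,0],
  [0.988,0.484,0,0,0],
  [0.988,0.484,0,0,0],
  [0.988,0.484,0,0,0],
  [0.988,0.484,0,0,0],
  [0.988,0.484,0,0,0],
  [0.988,0.484,0,0,0],
  [0.988,0.484,0,0,0],
])

```text
clock: 5.35
tool_pos: [549.9, -50.5, 218.8]
eef_rot: [2.22, 2.222, 0.0]
ft_force: [-0.2, 0.3, -0.1]
opening: 92.8
grip_force: 0.0
```

Call:
play_rows([
  [0.988,0.484,0,0,0],
  [0.988,0.484,0,0,0],
  [0.988,0.484,0,0,0],
  [0.988,0.484,0,0,0],
  [0.988,0.484,0,0,0],
  [0.988,0.484,0,0,0],
  [0.988,0.484,0,0,0],
  [0,0,0,0,0],
])

```text
clock: 6.02
tool_pos: [618.5, 92.0, 218.8]
eef_rot: [-2.215, -2.227, -0.005]
ft_force: [0.2, 0.8, 0.1]
opening: 93.1
grip_force: 0.0
```

```bash
python3 - <<'E'
from h import *
s=r.get_state();m=r.camera_model("wrist");im=r.get_image("wrist");cv2.imwrite("pics/w1.png",im)
print(s["tool_pos"].round(1) if hasattr(s["tool_pos"],"round") else s["tool_pos"]); print(proj(m,(627,106,90)),ray(m,(256,192)),m["fx"],m["cx"],m["cy"])
E
```

```text
[618.5  92.  218.8]
[270.00913116 165.55934611] (array([617.48136131, 161.76313102, 384.65116996]), array([-0.0121263 , -0.26752915, -0.96347346])) 315.94234082491215 260.6938366689032 186.29208279756864
```

View pics/w1.png

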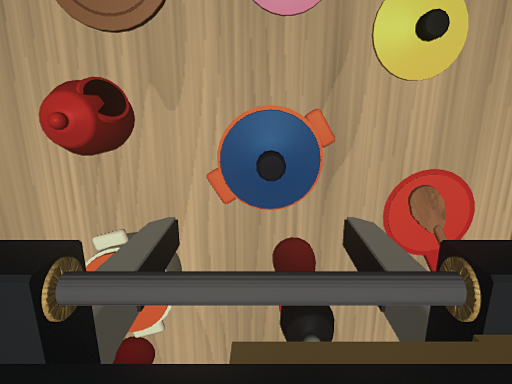

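The wrist view shows the blue lid's knob at (271,165), where my triangulated point projects (270,166). I'll go down on it.

Call:
play_rows([
  [0.35,0.22,0.5,0,0],
  [0.35,0.22,0.7,0,0],
  [0,0,0.8,0,0],
  [0,0,0.8,0,0],
  [0,0,0.8,0,0],
  [0,0,0.8,0,0],
  [0,0,0.8,0,0],
  [0,0,0.5,0,0],
])

```text
clock: 6.73
tool_pos: [624.7, 100.1, 101.7]
eef_rot: [-2.22, -2.221, 0.004]
ft_force: [-0.1, 0.5, 0.7]
opening: 92.9
grip_force: 0.0
```

Call:
play_rows([
  [0,0,0.5,0,0],
  [0,0,0.4,0,0],
  [0,0,0.3,0,0],
  [0,0,0.2,0,0],
  [0,0,0,0,0],
  [0,0,0,0,0.6],
  [0,0,0,0,0.7],
  [0,0,0,0,0.8],
])

```text
clock: 7.4
tool_pos: [626.2, 101.0, 77.2]
eef_rot: [2.22, 2.222, 0.001]
ft_force: [0.2, 0.5, 0.4]
opening: 77.6
grip_force: 0.0
```

Call:
play_rows([
  [0,0,0,0,0.9],
  [0,0,0,0,0.9],
  [0,0,0,0,1],
  [0,0,0,0,1],
  [0,0,0,0,1],
  [0,0,0,0,1],
  [0,0,0,0,1],
  [0,0,0,0,1],
])

```text
clock: 8.07
tool_pos: [626.0, 101.0, 76.6]
eef_rot: [2.22, 2.222, 0.0]
ft_force: [0.4, 0.1, -0.8]
opening: 27.9
grip_force: 25.0
```

Gripped at 27.9 mm, but 5 mm off centre in y. I'll open, centre and grip again.

Call:
play_rows([
  [0,0,0,0,0.5],
  [0,0,0,0,0.5],
  [0,0,0,0,0.5],
  [0.1,0.03,0,0,0.5],
  [0.15,0.03,0,0,0.5],
  [0,0,0,0,0.5],
  [0,0,0,0,0.5],
  [0,0,0,0,1],
])

```text
clock: 8.73
tool_pos: [627.0, 106.1, 76.6]
eef_rot: [-2.22, -2.223, 0.0]
ft_force: [-0.3, 0.3, -1.0]
opening: 43.0
grip_force: 0.0
```

Call:
play_rows([
  [0,0,0,0,1],
  [0,0,0,0,1],
  [0,0,0,0,1],
  [0,0,0,0,1],
  [0,0,0,0,1],
  [0,0,0,0,1],
  [0,0,-0.1,0,1],
  [0,0,-0.2,0,1],
])

```text
clock: 9.4
tool_pos: [626.6, 105.9, 82.2]
eef_rot: [-2.22, -2.222, 0.002]
ft_force: [0.2, 0.3, -3.3]
opening: 27.2
grip_force: 25.0
```

Call:
play_rows([
  [0,0,-0.4,0,1],
  [0,0,-0.6,0,1],
  [0,0,-0.9,0,1],
  [0,0,-0.9,0,1],
  [0,0,-0.9,0,1],
  [0,0,-0.9,0,1],
  [0,0,-0.8,0,1],
  [0,0,-0.4,0,1],
])

```text
clock: 10.07
tool_pos: [627.9, 106.3, 201.9]
eef_rot: [2.219, 2.221, 0.005]
ft_force: [0.8, 0.5, -2.3]
opening: 27.7
grip_force: 25.0
```

```bash
python3 - <<'E'
from h import *
s=r.get_state();m=r.camera_model("wrist");im=r.get_image("wrist");cv2.imwrite("pics/w2.png",im)
print(s["tool_pos"],s["ft_force"],s["torque"],s["opening"])
E
```

```text
[627.87051251 106.30420195 201.92668391] [ 0.77167321  0.4833572  -2.27126503] [-0.02666002 -0.10676073  0.03883987] 27.749765191530006
```

View pics/w2.png

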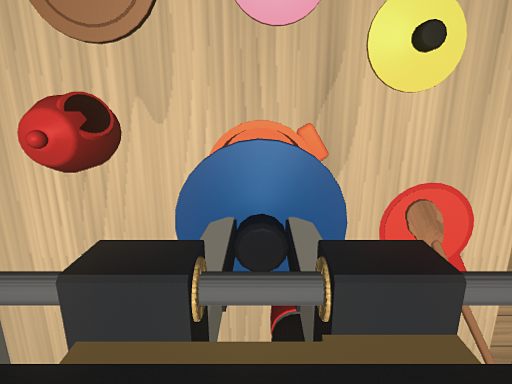

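The blue lid is held level and clear of the orange pot. Next stop is the trivet.

Call:
play_rows([
  [0.4,-0.34,0,0,1],
  [0.7,-0.6,0,0,1],
  [0.95,-0.8,0,0,1],
  [0.95,-0.8,0,0,1],
  [0.95,-0.8,0,0,1],
  [0.95,-0.8,0,0,1],
  [0.95,-0.8,0,0,1],
  [0.95,-0.8,0,0,1],
])

```text
clock: 10.78
tool_pos: [510.0, 242.8, 197.6]
eef_rot: [-2.219, -2.222, 0.003]
ft_force: [0.9, -0.3, -2.6]
opening: 27.1
grip_force: 25.0
```

Call:
play_rows([
  [0.95,-0.8,0,0,1],
  [0.95,-0.8,0.2,0,1],
  [0.7,-0.6,0.4,0,1],
  [0.4,-0.34,0.6,0,1],
  [0.2,-0.2,0.8,0,1],
  [0.1,-0.1,0.8,0,1],
  [0,0,0.6,0,1],
  [0,0,0.3,0,1],
])

```text
clock: 11.45
tool_pos: [453.2, 307.6, 122.4]
eef_rot: [-2.218, -2.223, 0.006]
ft_force: [-0.6, 0.1, -2.2]
opening: 27.4
grip_force: 25.0
```

```bash
python3 - <<'E'
from h import *
s=r.get_state();m=r.camera_model("wrist");im=r.get_image("wrist");cv2.imwrite("pics/w3.png",im)
print(s["tool_pos"],s["ft_force"])
mt,ms=r.camera_model("top"),r.camera_model("scene")
print(onz(mt,(159.9,245.8),10),onz(ms,(330.6,154.8),10))
t=r.get_image("top");cv2.imwrite("pics/top1.png",t);cv2.imwrite("pics/top1c.png",cv2.resize(t[100:290,120:400],None,fx=2.8,fy=2.8))
cv2.imwrite("pics/scene1.png",r.get_image("scene"))
E
```

```text
[453.17366855 307.62111108 122.40760247] [-0.59741579  0.08246758 -2.18160482]
[454.85774608 307.32859154  10.        ] [467.18958099 306.9253081   10.        ]
```

View pics/top1c.png

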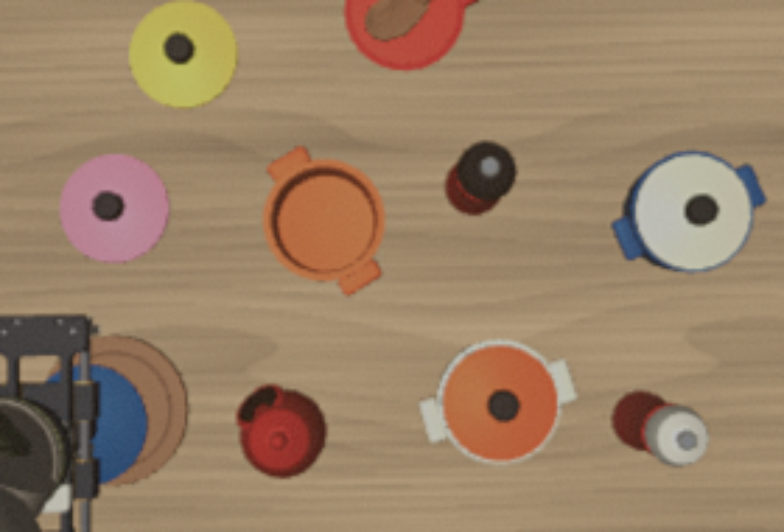

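The trivet centre is about (455,307) at its top, so the tool is over it. The orange pot's mouth is open at about crop (325,220). I'll set the lid down slowly.

Call:
play_rows([
  [0,0.05,0.4,0,1],
  [0,0,0.7,0,1],
  [0,0,0.8,0,1],
  [0,0,0.8,0,1],
  [0,0,0.7,0,1],
  [0,0,0.4,0,1],
  [0,0,0.2,0,1],
  [0,0,0.1,0,1],
])

```text
clock: 12.27
tool_pos: [456.3, 307.8, 42.3]
eef_rot: [-2.22, -2.222, 0.0]
ft_force: [0.5, 0.2, -2.4]
opening: 27.3
grip_force: 25.0
```

Call:
play_rows([
  [0,0,0.1,0,1],
  [0,0,0.05,0,1],
  [0,0,0.05,0,1],
  [0,0,0,0,1],
  [0,0,0,0,1],
  [0,0,0,0,1],
  [0,0,0,0,1],
  [0,0,0,0,1],
])

```text
clock: 12.93
tool_pos: [456.3, 307.8, 38.7]
eef_rot: [2.22, 2.222, 0.0]
ft_force: [0.4, -0.2, -2.0]
opening: 27.5
grip_force: 25.0
```

Call:
play_rows([
  [0,0,0.1,0,1],
  [0,0,0.1,0,1],
  [0,0,0.05,0,1],
  [0,0,0.05,0,1],
  [0,0,0,0,1],
  [0,0,0,0,1],
  [0,0,0,0,1],
  [0,0,0,0,1],
])

```text
clock: 13.6
tool_pos: [456.3, 307.9, 32.6]
eef_rot: [-2.22, -2.223, -0.0]
ft_force: [0.0, -0.5, -2.6]
opening: 27.4
grip_force: 25.0
```

Call:
play_rows([
  [0,0,0.03,0,1],
  [0,0,0.03,0,1],
  [0,0,0,0,1],
  [0,0,0,0,1],
  [0,0,0,0,1],
  [0,0,0,0,1],
  [0,0,0,0,1],
  [0,0,0,0,1],
])

```text
clock: 14.27
tool_pos: [456.3, 307.9, 31.5]
eef_rot: [2.22, 2.222, 0.0]
ft_force: [-0.8, 0.2, 2.4]
opening: 27.6
grip_force: 25.0
```

It has contact with the trivet. I'll release and rise, and measure the orange pot's mouth and the current lids in the meantime.

Call:
play_rows([
  [0,0,0,0,0.5],
  [0,0,0,0,0.4],
  [0,0,0,0,0.4],
  [0,0,0,0,0.4],
  [0,0,-0.3,0,0.4],
  [0,0,-0.6,0,0.4],
  [0,0,-0.9,0,0.4],
  [0,0,-0.9,0,0.4],
])

```text
clock: 14.93
tool_pos: [455.8, 307.6, 86.0]
eef_rot: [-2.22, -2.223, 0.002]
ft_force: [0.2, -0.2, 0.3]
opening: 55.4
grip_force: 0.0
```

Call:
play_rows([
  [0,0,-0.9,0,0.4],
  [0,0,-0.9,0,0.4],
  [0,0,-0.9,0,0.4],
  [-0.5,0,-0.9,0,0.4],
  [-0.9,0,-0.9,0,0.4],
  [-0.9,0,-0.5,0,0.4],
  [-0.9,0,0,0,0.4],
  [-0.9,0,0,0,0.4],
])

```text
clock: 15.6
tool_pos: [456.5, 225.1, 186.7]
eef_rot: [2.22, 2.222, 0.003]
ft_force: [0.8, -0.3, -0.6]
opening: 55.6
grip_force: 0.0
```

```bash
cat >> h.py <<'E'
def mouth(im,m,xy,z=62,pot=None):
    "rectify the plane z=const around xy (1 px = 0.5 mm, +-75 mm) -> picture; col = world y falling, row = world x falling"
    k=np.arange(-75,75,.5);Y,X=np.meshgrid(xy[1]-k,xy[0]-k)
    T=np.array(m["world_to_cam"]);c=np.stack([X,Y,np.full_like(X,z)],-1)@T[:3,:3].T+T[:3,3]
    return cv2.remap(im,(m["cx"]+m["fx"]*c[...,0]/-c[...,2]).astype(np.float32),(m["cy"]-m["fy"]*c[...,1]/-c[...,2]).astype(np.float32),cv2.INTER_LINEAR)
E
python3 - <<'E'
from h import *
s=r.get_state();print(s["tool_pos"],s["ft_force"])
mt,ms=r.camera_model("top"),r.camera_model("scene")
t=r.get_image("top");sc=r.get_image("scene");cv2.imwrite("pics/top2.png",t);cv2.imwrite("pics/scene2.png",sc)
a=mouth(t,mt,(627,106));b=mouth(sc,ms,(627,106))
for q in(a,b): 
    for rr in(96,110): cv2.circle(q,(150,150),rr,(0,255,0),1)
w=mouth(t,mt,(454.9,307.3),17);w2=mouth(sc,ms,(454.9,307.3),17)
for q in (w,w2): cv2.circle(q,(150,150),103,(0,255,0),1)
cv2.imwrite("pics/rect.png",np.vstack([np.hstack([a,b]),np.hstack([w,w2])]))
E
```

```text
[456.48661439 225.10121303 186.6654462 ] [ 0.78523641 -0.29860657 -0.57213106]
```

View pics/rect.png

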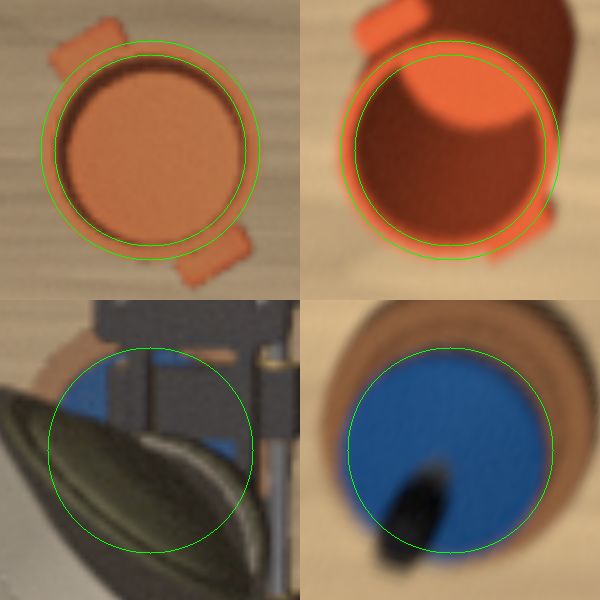

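In the top view the orange pot's mouth matches circles centred on (627,106), and the scene view agrees within 2 mm. The blue lid sits flat on the trivet. Next is the orange lid.

Call:
play_rows([
  [-0.95,0.01,0,0,0.4],
  [-0.95,0.02,0,0,0.4],
  [-0.95,0.02,0,0,0.4],
  [-0.95,0.02,0,0,0.4],
  [-0.95,0.02,0,0,0.4],
  [-0.95,0.02,0,0,0.4],
  [-0.95,0.02,0,0,0.4],
  [-0.95,0.02,0,0,0.4],
])

```text
clock: 16.37
tool_pos: [459.6, 73.9, 185.7]
eef_rot: [-2.219, -2.224, -0.001]
ft_force: [0.7, -0.4, 0.2]
opening: 55.8
grip_force: 0.0
```

Call:
play_rows([
  [-0.95,0.02,0,0,0.4],
  [-0.95,0.02,0,0,0.4],
  [-0.95,0.02,0,0,0.4],
  [-0.95,0.02,0,0,0.4],
  [-0.8,0,0,0,0.4],
  [-0.5,0,0,0,0.4],
  [-0.2,0,0,0,0.4],
  [0,0,0,0,0.4],
])

```text
clock: 17.03
tool_pos: [461.3, -32.3, 185.5]
eef_rot: [-2.221, -2.222, -0.0]
ft_force: [-1.5, 1.1, -0.5]
opening: 56.0
grip_force: 0.0
```

```bash
python3 - <<'E'
from h import *
s=r.get_state();m=r.camera_model("wrist");im=r.get_image("wrist");cv2.imwrite("pics/w4.png",im)
print(s["tool_pos"],s["opening"])
p=proj(m,(460.6,-48.7,90));print(p,dark(im,p,26))
E
```

```text
[461.34128863 -32.30910636 185.4715048 ] 55.9736608276511
[260.2497228 206.7801792] (array([262.1575179, 205.8150358]), array([ 13,   9,  32,  34, 838], dtype=int32))
```

Call:
play_rows([
  [-0.2,0,0.3,0,0.4],
  [-0.4,0,0.6,0,0.4],
  [-0.2,0,0.8,0,0.4],
  [0,0,0.8,0,0.4],
  [0,0,0.8,0,0.4],
  [0,0,0.8,0,0.4],
  [0,0,0.5,0,0.4],
  [0,0,0.2,0,0.4],
])

```text
clock: 17.75
tool_pos: [460.6, -47.1, 87.8]
eef_rot: [-2.217, -2.223, 0.002]
ft_force: [0.1, 0.5, 0.8]
opening: 55.4
grip_force: 0.0
```

Call:
play_rows([
  [0,0,0.1,0,0.4],
  [0,0,0,0,0.4],
  [0,0,0,0,0.4],
  [0,0,0,0,0.4],
  [0,0,0,0,0.4],
  [0,0,0,0,0.4],
  [0,0,0,0,0.4],
  [0,0,0,0,0.4],
])

```text
clock: 18.42
tool_pos: [461.2, -48.3, 87.6]
eef_rot: [2.22, 2.222, 0.0]
ft_force: [-0.7, -0.4, -0.2]
opening: 55.9
grip_force: 0.0
```

Call:
play_rows([
  [0,0,0.2,0,0.4],
  [0,0,0.2,0,0.4],
  [0,0,0.13,0,0.4],
  [0,0,0,0,0.4],
  [0,0,0,0,0.4],
  [0,0,0,0,1],
  [0,0,0,0,1],
  [0,0,0,0,1],
])

```text
clock: 19.08
tool_pos: [461.2, -48.2, 76.9]
eef_rot: [2.22, 2.222, 0.0]
ft_force: [-0.2, 0.3, 0.2]
opening: 40.4
grip_force: 0.0
```

Call:
play_rows([
  [0,0,0,0,1],
  [0,0,0,0,1],
  [0,0,0,0,1],
  [0,0,0,0,1],
  [0,0,0,0,1],
  [0,0,0,0,1],
  [0,0,-0.1,0,1],
  [0,0,-0.2,0,1],
])

```text
clock: 19.75
tool_pos: [460.7, -48.1, 82.6]
eef_rot: [-2.22, -2.222, 0.001]
ft_force: [-0.2, -1.2, -1.2]
opening: 27.3
grip_force: 25.0
```

Call:
play_rows([
  [0,0,-0.4,0,1],
  [0,0,-0.7,0,1],
  [0,0,-0.9,0,1],
  [0,0,-0.9,0,1],
  [0,0,-0.9,0,1],
  [0,0,-0.9,0,1],
  [0,0,-0.7,0,1],
  [0,0,-0.4,0,1],
])

```text
clock: 20.42
tool_pos: [461.4, -48.2, 200.9]
eef_rot: [2.219, 2.221, 0.002]
ft_force: [-0.0, -0.0, -0.5]
opening: 27.3
grip_force: 25.0
```

Call:
play_rows([
  [0.37,0.4,0,0,1],
  [0.65,0.7,0,0,1],
  [0.84,0.9,0,0,1],
  [0.84,0.9,0,0,1],
  [0.84,0.9,0,0,1],
  [0.84,0.9,0,0,1],
  [0.84,0.9,0,0,1],
  [0.84,0.9,0,0,1],
])

```text
clock: 21.08
tool_pos: [591.8, 74.8, 197.7]
eef_rot: [-2.219, -2.222, 0.002]
ft_force: [0.0, 0.2, -0.7]
opening: 27.5
grip_force: 25.0
```

Call:
play_rows([
  [0.84,0.9,0,0,1],
  [0.47,0.5,0,0,1],
  [0.25,0.27,0,0,1],
  [0.1,0.1,0,0,1],
  [0,0,0.3,0,1],
  [0,0,0.6,0,1],
  [0,0,0.7,0,1],
  [0,0,0.7,0,1],
])

```text
clock: 21.75
tool_pos: [625.5, 105.0, 151.5]
eef_rot: [2.222, 2.221, -0.002]
ft_force: [0.3, -0.5, -1.7]
opening: 27.5
grip_force: 25.0
```

Call:
play_rows([
  [0,0,0.7,0,1],
  [0,0,0.5,0,1],
  [0,0,0.3,0,1],
  [0,0,0.1,0,1],
  [0,0,0,0,1],
  [0,0,0,0,1],
  [0,0,0,0,1],
  [0,0,0,0,1],
])

```text
clock: 22.42
tool_pos: [626.8, 106.5, 121.5]
eef_rot: [2.22, 2.222, 0.002]
ft_force: [-0.7, 0.5, -1.2]
opening: 27.2
grip_force: 25.0
```

```bash
cat > held.py <<'E'
from h import *
def held(xy,name):
    s=r.get_state();p=s["tool_pos"];print(np.round(p,1),np.round(s["ft_force"],1),np.round(s["torque"],2))
    ms=r.camera_model("scene");sc=r.get_image("scene")
    a=mouth(sc,ms,p[:2],p[2]-21.6+9);b=mouth(sc,ms,xy,62)
    cv2.circle(a,(150,150),103,(0,255,0),1);cv2.circle(b,(150,150),110,(0,255,0),1)
    w=cv2.resize(r.get_image("wrist"),(400,300))
    cv2.imwrite(name,np.hstack([a,b,w[:,100:300]]))
E
python3 -c "
from held import *
held((626.7,106.3),'pics/h1.png')"
```

```text
[626.8 106.5 121.5] [-0.7  0.5 -1.2] [-0.02 -0.12 -0.01]
```

View pics/h1.png

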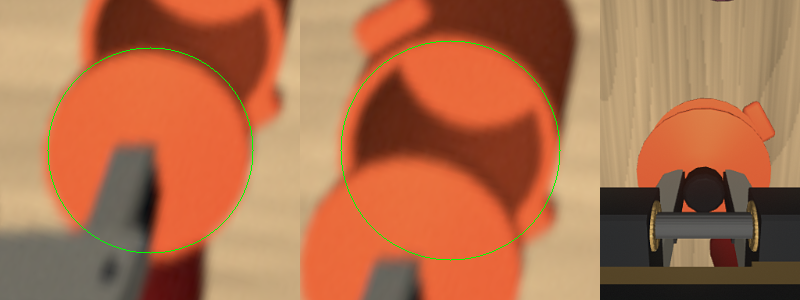

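The lid and the pot sit alike in their predicted circles, within about 1 mm, so I'll lower it.

Call:
play_rows([
  [0,0,0.3,0,1],
  [0,0,0.5,0,1],
  [0,0,0.5,0,1],
  [0,0,0.3,0,1],
  [0,0,0.2,0,1],
  [0,0,0.1,0,1],
  [0,0,0.1,0,1],
  [0,0,0.1,0,1],
])

```text
clock: 23.18
tool_pos: [626.5, 106.5, 78.7]
eef_rot: [2.22, 2.223, 0.0]
ft_force: [-0.3, -0.0, -1.2]
opening: 27.2
grip_force: 25.0
```

Call:
play_rows([
  [0,0,0.05,0,1],
  [0,0,0.05,0,1],
  [0,0,0.03,0,1],
  [0,0,0,0,1],
  [0,0,0,0,1],
  [0,0,0,0,1],
  [0,0,0,0,1],
  [0,0,0,0,1],
])

```text
clock: 23.85
tool_pos: [626.6, 106.4, 76.9]
eef_rot: [2.22, 2.222, 0.001]
ft_force: [-2.5, -0.8, 5.5]
opening: 27.4
grip_force: 25.0
```

Contact at the same height it was gripped at, so it is seated. I'll release, rise above the mills and cross to the cream lid.

Call:
play_rows([
  [0,0,0,0,0.5],
  [0,0,0,0,0.4],
  [0,0,0,0,0.4],
  [0,0,0,0,0.4],
  [0,0,-0.3,0,0.4],
  [0,0,-0.6,0,0.4],
  [0,0,-0.9,0,0.4],
  [0,0,-0.9,0,0.4],
])

```text
clock: 24.52
tool_pos: [626.2, 106.5, 131.4]
eef_rot: [-2.22, -2.222, 0.001]
ft_force: [-0.6, -0.1, -0.2]
opening: 55.2
grip_force: 0.0
```

Call:
play_rows([
  [0,0,-0.9,0,0.4],
  [0,0,-0.9,0,0.4],
  [0,0,-0.9,0,0.4],
  [0,0,-0.9,0,0.4],
  [-0.4,0,-0.6,0,0.4],
  [-0.8,0,-0.3,0,0.4],
  [-0.9,0,0,0,0.4],
  [-0.9,0,0,0,0.4],
])

```text
clock: 25.18
tool_pos: [626.6, 45.3, 221.6]
eef_rot: [2.219, 2.222, 0.001]
ft_force: [-1.1, -0.3, -0.3]
opening: 55.6
grip_force: 0.0
```

Call:
play_rows([
  [-0.95,0,0,0,0.4],
  [-0.95,0,0,0,0.4],
  [-0.95,0,0,0,0.4],
  [-0.95,0,0,0,0.4],
  [-0.95,0,0,0,0.4],
  [-0.95,0,0,0,0.4],
  [-0.95,0,0,0,0.4],
  [-0.95,0,0,0,0.4],
])

```text
clock: 25.85
tool_pos: [626.3, -107.3, 220.8]
eef_rot: [2.221, 2.222, -0.0]
ft_force: [-0.2, -0.8, 0.2]
opening: 55.9
grip_force: 0.0
```

Call:
play_rows([
  [-0.95,0,0,0,0.4],
  [-0.95,0,0,0,0.4],
  [-0.95,0,0,0,0.4],
  [-0.7,0,0,0,0.4],
  [-0.4,0,0,0,0.4],
  [-0.2,0,0,0,0.4],
  [0,0,0,0,0.4],
  [0,0,0,0,0.4],
])

```text
clock: 26.52
tool_pos: [626.8, -187.7, 220.3]
eef_rot: [-2.219, -2.223, -0.001]
ft_force: [0.9, 0.6, -0.3]
opening: 55.8
grip_force: 0.0
```

```bash
python3 - <<'E'
from h import *
s=r.get_state();m=r.camera_model("wrist");im=r.get_image("wrist");cv2.imwrite("pics/w5.png",im)
print(s["tool_pos"],s["opening"])
p=proj(m,(628.7,-225.2,90));k=dark(im,p,26);print(p,k,onz(m,k[0],90))
mt,ms=r.camera_model("top"),r.camera_model("scene")
t=r.get_image("top");sc=r.get_image("scene");cv2.imwrite("pics/top3.png",t);cv2.imwrite("pics/scene3.png",sc)
L=[]
for xy,z,rr in(((626.7,106.3),64,103),((461,-48.5),62,110)):
    a,b=mouth(t,mt,xy,z),mouth(sc,ms,xy,z)
    for q in(a,b):cv2.circle(q,(150,150),rr,(0,255,0),1)
    L.append(np.hstack([a,b]))
cv2.imwrite("pics/rect3.png",np.vstack(L))
E
```

```text
[ 626.76984871 -187.71766391  220.28253996] 55.78980683120666
[262.95800528 216.0127923 ] (array([264.02660407, 214.86697966]), array([ 15,  10,  27,  30, 639], dtype=int32)) [ 629.75510057 -223.99458354   90.        ]
```

View pics/rect3.png

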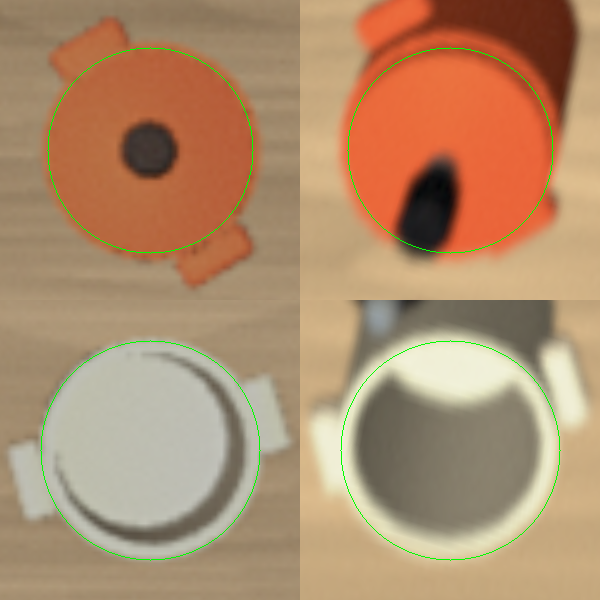

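The orange lid is seated level on the orange pot, and the cream pot is open and centred at (461,-48.5). Now the cream lid.

Call:
play_rows([
  [-0.4,0.06,0,0,0.4],
  [-0.8,0.06,0.3,0,0.4],
  [-0.45,0,0.6,0,0.4],
  [-0.2,0,0.8,0,0.4],
  [0,0,0.8,0,0.4],
  [0,0,0.8,0,0.4],
  [0,0,0.8,0,0.4],
  [0,0,0.8,0,0.4],
])

```text
clock: 27.33
tool_pos: [628.3, -227.3, 120.0]
eef_rot: [-2.222, -2.22, 0.002]
ft_force: [-1.3, -0.2, -0.5]
opening: 55.9
grip_force: 0.0
```

Call:
play_rows([
  [0,0,0.8,0,0.4],
  [0,0,0.5,0,0.4],
  [0,0,0.3,0,0.4],
  [0,0,0.2,0,0.4],
  [0,0,0.1,0,0.4],
  [0,0,0,0,0.4],
  [0,0,0,0,0.4],
  [0,0,0,0,0.4],
])

```text
clock: 28.0
tool_pos: [629.6, -225.7, 85.0]
eef_rot: [2.22, 2.222, 0.001]
ft_force: [-0.2, 1.0, 0.3]
opening: 56.0
grip_force: 0.0
```

Call:
play_rows([
  [0.04,0,0.15,0,0.4],
  [0,0,0.15,0,0.4],
  [0,0,0.1,0,0.4],
  [0,0,0,0,0.4],
  [0,0,0,0,0.4],
  [0,0,0,0,1],
  [0,0,0,0,1],
  [0,0,0,0,1],
])

```text
clock: 28.67
tool_pos: [629.2, -224.8, 76.3]
eef_rot: [2.22, 2.222, 0.0]
ft_force: [-1.1, -0.2, 0.9]
opening: 40.6
grip_force: 0.0
```

Call:
play_rows([
  [0,0,0,0,1],
  [0,0,0,0,1],
  [0,0,0,0,1],
  [0,0,0,0,1],
  [0,0,0,0,1],
  [0,0,0,0,1],
  [0,0,-0.1,0,1],
  [0,0,-0.2,0,1],
])

```text
clock: 29.33
tool_pos: [628.4, -224.7, 81.7]
eef_rot: [-2.219, -2.222, 0.001]
ft_force: [0.6, -0.5, -3.2]
opening: 27.3
grip_force: 25.0
```

Call:
play_rows([
  [0,0,-0.4,0,1],
  [0,0,-0.7,0,1],
  [0,0,-0.9,0,1],
  [0,0,-0.9,0,1],
  [0,0,-0.9,0,1],
  [0,0,-0.9,0,1],
  [0,0,-0.9,0,1],
  [0,0,-0.6,0,1],
])

```text
clock: 30.0
tool_pos: [629.7, -224.9, 209.4]
eef_rot: [2.219, 2.221, 0.002]
ft_force: [0.2, 0.2, -2.4]
opening: 27.3
grip_force: 25.0
```

Call:
play_rows([
  [0.4,-0.38,0,0,1],
  [0.7,-0.67,0,0,1],
  [0.92,-0.88,0,0,1],
  [0.92,-0.88,0,0,1],
  [0.92,-0.88,0,0,1],
  [0.92,-0.88,0,0,1],
  [0.92,-0.88,0,0,1],
  [0.92,-0.88,0,0,1],
])

```text
clock: 30.67
tool_pos: [500.2, -91.3, 205.7]
eef_rot: [-2.22, -2.222, 0.001]
ft_force: [-0.4, -0.7, -2.0]
opening: 27.4
grip_force: 25.0
```

Call:
play_rows([
  [0.92,-0.88,0,0,1],
  [0.6,-0.57,0,0,1],
  [0.4,-0.38,0,0,1],
  [0.2,-0.19,0,0,1],
  [0.08,-0.07,0.3,0,1],
  [0,0,0.6,0,1],
  [0,0,0.7,0,1],
  [0,0,0.7,0,1],
])

```text
clock: 31.33
tool_pos: [461.3, -49.3, 159.3]
eef_rot: [2.221, 2.221, 0.001]
ft_force: [-0.6, -0.6, -2.2]
opening: 27.4
grip_force: 25.0
```

Call:
play_rows([
  [0,0,0.7,0,1],
  [0,0,0.6,0,1],
  [0,0,0.4,0,1],
  [0,0,0.2,0,1],
  [0,0,0,0,1],
  [0,0,0,0,1],
  [0,0,0,0,1],
  [0,0,0,0,1],
])

```text
clock: 32.0
tool_pos: [461.0, -48.7, 122.7]
eef_rot: [2.22, 2.222, 0.001]
ft_force: [0.5, 0.9, -1.7]
opening: 27.0
grip_force: 25.0
```

```bash
python3 -c "
from held import *
held((461,-48.5),'pics/h2.png')"
```

```text
[461.  -48.7 122.7] [ 0.5  0.9 -1.7] [-0.   -0.1  -0.01]
```

View pics/h2.png

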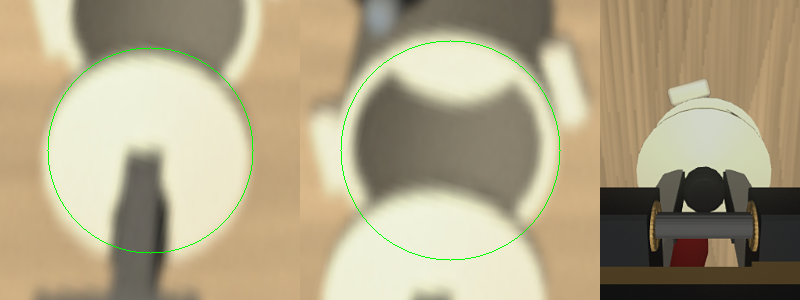

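Aligned within about 1 mm; lowering.

Call:
play_rows([
  [0,0,0.3,0,1],
  [0,0,0.5,0,1],
  [0,0,0.5,0,1],
  [0,0,0.4,0,1],
  [0,0,0.2,0,1],
  [0,0,0.1,0,1],
  [0,0,0.1,0,1],
  [0,0,0.1,0,1],
])

```text
clock: 32.77
tool_pos: [460.8, -48.5, 78.2]
eef_rot: [2.22, 2.222, 0.0]
ft_force: [-0.3, -0.5, -1.6]
opening: 27.6
grip_force: 25.0
```

Call:
play_rows([
  [0,0,0.05,0,1],
  [0,0,0.05,0,1],
  [0,0,0.03,0,1],
  [0,0,0,0,1],
  [0,0,0,0,1],
  [0,0,0,0,1],
  [0,0,0,0,1],
  [0,0,0,0,1],
])

```text
clock: 33.43
tool_pos: [460.7, -48.6, 76.1]
eef_rot: [2.22, 2.222, 0.001]
ft_force: [-1.7, -0.7, 6.1]
opening: 27.2
grip_force: 25.0
```

Seated. I'll release and cross to the trivet for the blue lid.

Call:
play_rows([
  [0,0,0,0,0.5],
  [0,0,0,0,0.4],
  [0,0,0,0,0.4],
  [0,0,0,0,0.4],
  [0,0,-0.3,0,0.4],
  [0,0,-0.6,0,0.4],
  [0,0,-0.9,0,0.4],
  [0,0,-0.9,0,0.4],
])

```text
clock: 34.1
tool_pos: [460.1, -48.4, 130.3]
eef_rot: [-2.219, -2.222, 0.001]
ft_force: [0.9, -0.4, -0.1]
opening: 55.6
grip_force: 0.0
```

Call:
play_rows([
  [0,0,-0.9,0,0.4],
  [0,0,-0.9,0,0.4],
  [0,0,-0.6,0,0.4],
  [0.3,0,-0.3,0,0.4],
  [0.6,0,0,0,0.4],
  [0.9,0,0,0,0.4],
  [0.95,0,0,0,0.4],
  [0.95,0,0,0,0.4],
])

```text
clock: 34.77
tool_pos: [460.2, 26.4, 183.6]
eef_rot: [-2.221, -2.222, 0.0]
ft_force: [0.1, 0.1, -0.1]
opening: 55.8
grip_force: 0.0
```

Call:
play_rows([
  [0.95,-0.02,0,0,0.4],
  [0.95,-0.02,0,0,0.4],
  [0.95,-0.02,0,0,0.4],
  [0.95,-0.02,0,0,0.4],
  [0.95,-0.02,0,0,0.4],
  [0.95,-0.02,0,0,0.4],
  [0.95,-0.02,0,0,0.4],
  [0.95,-0.02,0,0,0.4],
])

```text
clock: 35.43
tool_pos: [456.5, 178.7, 183.4]
eef_rot: [-2.22, -2.223, 0.001]
ft_force: [0.5, 0.4, 0.7]
opening: 55.7
grip_force: 0.0
```

Call:
play_rows([
  [0.95,-0.02,0,0,0.4],
  [0.95,-0.02,0,0,0.4],
  [0.95,-0.02,0,0,0.4],
  [0.95,0,0,0,0.4],
  [0.6,0,0,0,0.4],
  [0.3,0,0,0,0.4],
  [0,0,0,0,0.4],
  [0,0,0,0,0.4],
])

```text
clock: 36.1
tool_pos: [455.6, 270.8, 183.4]
eef_rot: [2.22, 2.222, -0.002]
ft_force: [0.6, -1.1, -0.6]
opening: 56.1
grip_force: 0.0
```

```bash
python3 - <<'E'
from h import *
s=r.get_state();m=r.camera_model("wrist");im=r.get_image("wrist");cv2.imwrite("pics/w6.png",im)
print(s["tool_pos"],s["opening"])
p=proj(m,(456.3,307.8,45));k=dark(im,p,22);print(p,k,onz(m,k[0],45))
mt,ms=r.camera_model("top"),r.camera_model("scene")
t=r.get_image("top");sc=r.get_image("scene");cv2.imwrite("pics/top4.png",t);cv2.imwrite("pics/scene4.png",sc)
L=[]
for xy,z,rr in(((629,-224.7),62,110),((461,-48.5),64,103)):
    a,b=mouth(t,mt,xy,z),mouth(sc,ms,xy,z)
    for q in(a,b):cv2.circle(q,(150,150),rr,(0,255,0),1)
    L.append(np.hstack([a,b]))
cv2.imwrite("pics/rect4.png",np.vstack(L))
E
```

```text
[455.64874792 270.77760938 183.35387733] 56.09867276255996
[261.90567117 139.43947995] (array([261.50898204, 139.22005988]), array([  8,   8,  30,  30, 668], dtype=int32)) [455.91996529 308.0085206   45.        ]
```

View pics/rect4.png

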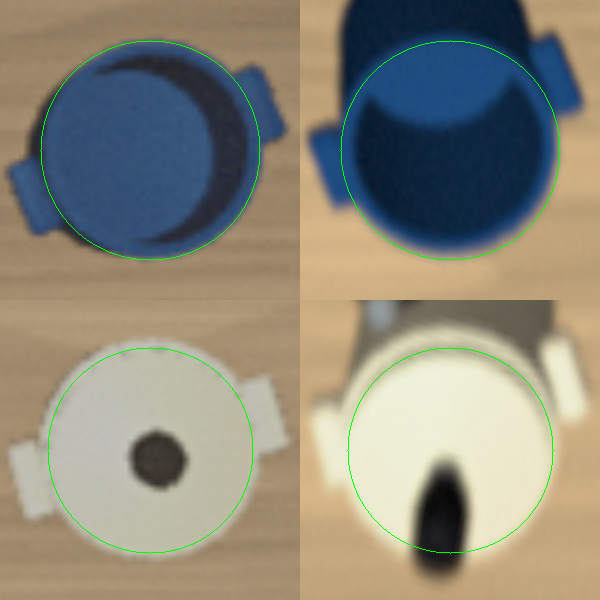

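The cream lid is seated on the cream pot and the blue pot is open and centred at (629,-224.7). The blue knob shows at the expected pixel (261.5,139). Gripping it.

Call:
play_rows([
  [0.4,0,0,0,0.4],
  [0.8,0.02,0.3,0,0.4],
  [0.46,0,0.6,0,0.4],
  [0.2,0,0.8,0,0.4],
  [0,0,0.8,0,0.4],
  [0,0,0.8,0,0.4],
  [0,0,0.8,0,0.4],
  [0,0,0.8,0,0.4],
])

```text
clock: 36.92
tool_pos: [456.4, 308.8, 84.9]
eef_rot: [-2.221, -2.222, -0.001]
ft_force: [-0.4, 0.4, 0.2]
opening: 55.7
grip_force: 0.0
```

Call:
play_rows([
  [0,0,0.8,0,0.4],
  [0,0,0.6,0,0.4],
  [0,0,0.4,0,0.4],
  [0,0,0.3,0,0.4],
  [0,0,0.2,0,0.4],
  [0,0,0,0,0.4],
  [0,0,0,0,0.4],
  [0,0,0,0,0.4],
])

```text
clock: 37.58
tool_pos: [456.5, 308.8, 40.1]
eef_rot: [2.22, 2.222, 0.001]
ft_force: [0.0, -0.0, -0.5]
opening: 55.7
grip_force: 0.0
```

Call:
play_rows([
  [-0.04,-0.01,0.15,0,0.4],
  [0,0,0.15,0,0.4],
  [0,0,0.12,0,0.4],
  [0,0,0,0,0.4],
  [0,0,0,0,0.4],
  [0,0,0,0,1],
  [0,0,0,0,1],
  [0,0,0,0,1],
])

```text
clock: 38.25
tool_pos: [456.1, 307.8, 31.3]
eef_rot: [2.22, 2.222, 0.0]
ft_force: [0.4, 0.5, 0.3]
opening: 40.6
grip_force: 0.0
```

Call:
play_rows([
  [0,0,0,0,1],
  [0,0,0,0,1],
  [0,0,0,0,1],
  [0,0,0,0,1],
  [0,0,0,0,1],
  [0,0,0,0,1],
  [0,0,-0.1,0,1],
  [0,0,-0.2,0,1],
])

```text
clock: 38.92
tool_pos: [455.6, 307.5, 36.9]
eef_rot: [-2.22, -2.223, 0.002]
ft_force: [-0.3, 0.4, -2.4]
opening: 27.6
grip_force: 25.0
```

Call:
play_rows([
  [0,0,-0.4,0,1],
  [0,0,-0.7,0,1],
  [0,0,-0.95,0,1],
  [0,0,-0.95,0,1],
  [0,0,-0.95,0,1],
  [0,0,-0.95,0,1],
  [0,0,-0.95,0,1],
  [0,0,-0.95,0,1],
])

```text
clock: 39.58
tool_pos: [455.7, 307.5, 174.8]
eef_rot: [-2.22, -2.223, 0.0]
ft_force: [-0.5, 0.2, -2.3]
opening: 27.9
grip_force: 25.0
```

Call:
play_rows([
  [0,0,-0.95,0,1],
  [0,0,-0.7,0,1],
  [0,0,-0.4,0,1],
  [0,0,-0.3,0,1],
  [0,0,-0.1,0,1],
  [0,0,0,0,1],
  [0,0,0,0,1],
  [0,0,0,0,1],
])

```text
clock: 40.25
tool_pos: [455.7, 307.5, 221.4]
eef_rot: [-2.22, -2.222, 0.002]
ft_force: [1.0, -0.4, -2.1]
opening: 27.4
grip_force: 25.0
```

Call:
play_rows([
  [-0.4,0.13,0,0,1],
  [-0.7,0.23,0,0,1],
  [-0.95,0.31,0,0,1],
  [-0.95,0.31,0,0,1],
  [-0.95,0.31,0,0,1],
  [-0.95,0.31,0,0,1],
  [-0.95,0.31,0,0,1],
  [-0.95,0.31,0,0,1],
])

```text
clock: 40.92
tool_pos: [500.7, 170.2, 221.7]
eef_rot: [-2.22, -2.222, 0.002]
ft_force: [0.1, -0.2, -1.9]
opening: 27.4
grip_force: 25.0
```

Call:
play_rows([
  [-0.95,0.31,0,0,1],
  [-0.95,0.31,0,0,1],
  [-0.95,0.31,0,0,1],
  [-0.95,0.31,0,0,1],
  [-0.95,0.31,0,0,1],
  [-0.95,0.31,0,0,1],
  [-0.95,0.31,0,0,1],
  [-0.95,0.31,0,0,1],
])

```text
clock: 41.58
tool_pos: [550.2, 18.2, 221.7]
eef_rot: [-2.22, -2.222, 0.001]
ft_force: [1.1, 1.1, -2.0]
opening: 27.4
grip_force: 25.0
```

Call:
play_rows([
  [-0.95,0.31,0,0,1],
  [-0.95,0.31,0,0,1],
  [-0.95,0.31,0,0,1],
  [-0.95,0.31,0,0,1],
  [-0.95,0.31,0,0,1],
  [-0.95,0.31,0,0,1],
  [-0.95,0.31,0,0,1],
  [-0.95,0.31,0,0,1],
])

```text
clock: 42.25
tool_pos: [599.7, -133.8, 221.5]
eef_rot: [-2.22, -2.222, 0.001]
ft_force: [0.1, 0.0, -2.3]
opening: 27.5
grip_force: 25.0
```

Call:
play_rows([
  [-0.95,0.31,0,0,1],
  [-0.95,0.31,0,0,1],
  [-0.95,0.31,0,0,1],
  [-0.7,0.23,0,0,1],
  [-0.5,0.16,0,0,1],
  [-0.3,0.1,0,0,1],
  [-0.2,0.05,0,0,1],
  [-0.06,0.015,0,0,1],
])

```text
clock: 42.92
tool_pos: [629.8, -224.2, 222.0]
eef_rot: [-2.22, -2.222, 0.0]
ft_force: [1.1, 0.0, -2.1]
opening: 27.4
grip_force: 25.0
```

Call:
play_rows([
  [0,0,0.3,0,1],
  [0,0,0.6,0,1],
  [0,0,0.8,0,1],
  [0,0,0.8,0,1],
  [0,0,0.8,0,1],
  [0,0,0.7,0,1],
  [0,0,0.4,0,1],
  [0,0,0.2,0,1],
])

```text
clock: 43.58
tool_pos: [629.0, -223.2, 128.2]
eef_rot: [-2.217, -2.222, 0.002]
ft_force: [-1.2, 0.3, -2.4]
opening: 27.2
grip_force: 25.0
```

Call:
play_rows([
  [0,0,0.1,0,1],
  [0,0,0,0,1],
  [0,0,0,0,1],
  [0,0,0,0,1],
  [0,0,0,0,1],
  [0,0,0,0,1],
  [0,0,0,0,1],
  [0,0,0,0,1],
])

```text
clock: 44.25
tool_pos: [629.9, -224.3, 128.4]
eef_rot: [2.22, 2.222, 0.0]
ft_force: [0.7, -0.5, -3.1]
opening: 27.4
grip_force: 25.0
```

```bash
python3 -c "
from held import *
held((629,-224.7),'pics/h3.png')"
```

```text
[ 629.9 -224.3  128.4] [ 0.7 -0.5 -3.1] [-0.07 -0.08 -0.01]
```

View pics/h3.png

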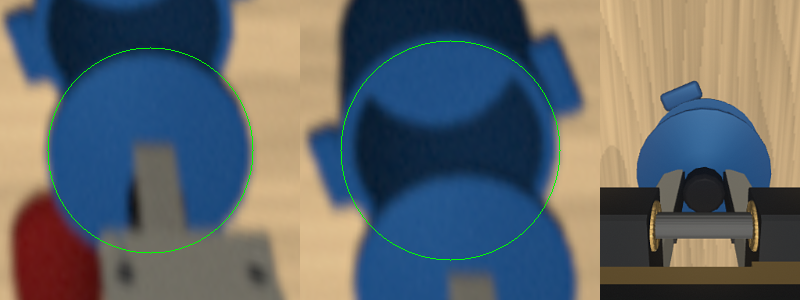

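The blue lid is centred over the blue pot; lowering.

Call:
play_rows([
  [0,-0.03,0.3,0,1],
  [0,0,0.6,0,1],
  [0,0,0.6,0,1],
  [0,0,0.4,0,1],
  [0,0,0.2,0,1],
  [0,0,0.15,0,1],
  [0,0,0.1,0,1],
  [0,0,0.1,0,1],
])

```text
clock: 45.02
tool_pos: [629.4, -224.2, 79.0]
eef_rot: [2.22, 2.223, 0.0]
ft_force: [-0.2, 0.6, -2.9]
opening: 27.7
grip_force: 25.0
```

Call:
play_rows([
  [0,0,0.07,0,1],
  [0,0,0.05,0,1],
  [0,0,0.03,0,1],
  [0,0,0,0,1],
  [0,0,0,0,1],
  [0,0,0,0,1],
  [0,0,0,0,1],
  [0,0,0,0,1],
])

```text
clock: 45.68
tool_pos: [629.3, -224.2, 76.3]
eef_rot: [2.22, 2.222, 0.0]
ft_force: [-0.2, -0.0, -1.0]
opening: 27.0
grip_force: 25.0
```

Call:
play_rows([
  [0,0,0.03,0,1],
  [0,0,0,0,1],
  [0,0,0,0,1],
  [0,0,0,0,1],
  [0,0,0,0,1],
  [0,0,0,0,1],
  [0,0,0,0,1],
  [0,0,0,0,1],
])

```text
clock: 46.35
tool_pos: [629.3, -224.3, 76.3]
eef_rot: [2.22, 2.222, -0.0]
ft_force: [-2.3, -0.9, 6.2]
opening: 27.2
grip_force: 25.0
```

Seated, with 6 N of contact. I'll release, rise and move clear for a last look.

Call:
play_rows([
  [0,0,0,0,0.5],
  [0,0,0,0,0.4],
  [0,0,0,0,0.4],
  [0,0,0,0,0.4],
  [0,0,-0.3,0,0.4],
  [0,0,-0.6,0,0.4],
  [0,0,-0.9,0,0.4],
  [0,0,-0.9,0,0.4],
])

```text
clock: 47.02
tool_pos: [629.2, -224.1, 130.8]
eef_rot: [-2.22, -2.222, 0.0]
ft_force: [0.7, -1.0, 0.2]
opening: 55.8
grip_force: 0.0
```

Call:
play_rows([
  [0,0,-0.9,0,0.4],
  [0,0,-0.9,0,0.4],
  [0,0,-0.9,0,0.4],
  [0,0,-0.9,0,0.4],
  [-0.4,0,-0.6,0,0.4],
  [-0.8,0,-0.3,0,0.4],
  [-0.9,0,0,0,0.4],
  [-0.9,0,0,0,0.4],
])

```text
clock: 47.68
tool_pos: [629.7, -284.7, 221.9]
eef_rot: [2.218, 2.222, 0.001]
ft_force: [-0.4, -0.9, -0.8]
opening: 55.9
grip_force: 0.0
```

Call:
play_rows([
  [-0.9,0,0,0,0.4],
  [-0.9,0,0,0,0.4],
  [-0.9,0,0,0,0.4],
  [-0.9,0,0,0,0.4],
  [-0.9,0,0,0,0.4],
  [-0.5,0,0,0,0.4],
  [-0.2,0,0,0,0.4],
  [0,0,0,0,0.4],
])

```text
clock: 48.35
tool_pos: [629.1, -389.2, 219.4]
eef_rot: [-2.222, -2.221, 0.0]
ft_force: [0.5, -0.0, 0.8]
opening: 55.9
grip_force: 0.0
```

```bash
python3 - <<'E'
from h import *
t=r.get_image("top");s=r.get_image("scene");cv2.imwrite("pics/top5.png",t);cv2.imwrite("pics/scene5.png",s)
cv2.imwrite("pics/fin.png",np.vstack([cv2.resize(t[100:290,120:420],(400,253)),cv2.resize(s[90:310,60:408],(400,253))]))
E
```

```text
(no output)
```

View pics/fin.png

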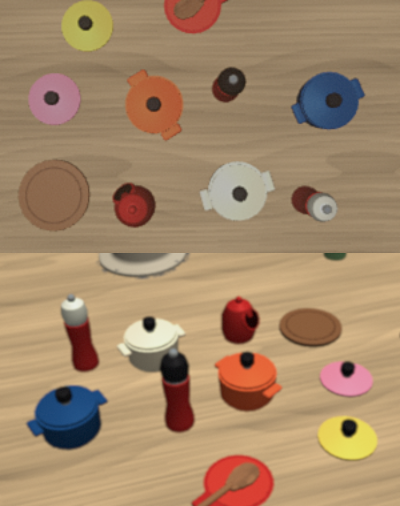

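All three pots carry the lid of their own colour, level. The trivet is free, and the mills and the salt pig stand as they did. Handing in.

```bash
python3 -c "
from cell import r
print(r.sign_off())"
```

```text
the job is handed in; nothing more can be done
None
```

The job is handed in at about 48 s: in the last pictures each pot has the lid of its own colour, seated and level, the blue lid having gone to the trivet first, with the pots, mills and salt pig where they stood.

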